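# Lock the rotary stage with its bar

### The job

Lock the instrument's rotary stage: with the fingertips push the pin on the slotted disc round until the disc's slot lines up with the loose locking bar, then push the bar by the plate at its tail end through the slot until it is fully home against the end stop of the keeper beyond. Only push: never lift the bar out of its track, and leave the other things on the bench and on the stage where they stand.

Things in the scene. Friction and masses are not known exactly. Their poses are not given: they have to be found in the camera images.
- stage_axis (a point): The rotary stage unit, fixed to the bench: a dark base plate 300 x 150 mm, 12 mm thick, carrying a low track, a slotted disc and a keeper in one line. This point is on the disc's vertical axis, 36 mm above the bench (disc top); it does not turn with the disc. Its x axis is the way the bar must go, z up. The base plate spans x -200 to +100, y +-75 mm; the track x -196 to -50, walls 32 mm tall.
- disc (a joint): Disc angle in rad, growing anticlockwise from above, -0.9 to 4.0. The slot is in line with the bar at 0 and just as well at pi (3.14). Stiff (0.12 N m friction, about 4 N at the pin) and stays where it is left. The bar's tapered nose pulls the disc true if the slot is within about 0.1 rad.
- disc_top (a point): Centre of the slotted disc's top face, 36 mm above the bench, turning with it. The disc is 90 mm across, with a straight slot 20 mm wide right across its middle, open above and at both ends, slot floor 20.5 mm above the bench. x axis along the slot, z up.
- pin (a point): The disc's only pin, to push it round by: an upright steel pin 12 mm in diameter, from the disc's top (36 mm above the bench) to 72 mm. This point is half-way up its centre line, 54 mm above the bench, 32 mm from the disc's axis, square to the slot (towards -y of disc_top; at joint 0 towards -y of stage_axis).
- bar_mid (a point): Loose steel locking bar lying in the track: 14 x 14 mm, 150 mm long over all, about 0.33 kg, not held down, 1.5 mm of play on either side. This point is the middle of its length and section, at the start 29 mm above the bench. x axis along the bar towards its nose, z up.
- bar_nose (a point): Tip of the bar's tapered front end (a cone 14 mm long, from 14 mm down to 6 mm across), 75 mm ahead of bar_mid.
- bar_head (a point): Centre of the flat back face of the bar's upright head plate, the face to push: 36 mm wide, 42 mm tall (34 to 76 mm above the bench), 8 mm thick, at the tail end 75 mm behind bar_mid; this point is 55 mm above the bench. Nothing stands behind it.
- keeper_stop (a point): Centre of the end stop inside the keeper, a U-shaped pocket open above, 36 mm tall, that starts 52 mm past the disc's axis; this point is 75 mm past the disc's axis, 29 mm above the bench: the bar is fully home when its nose rests against it.
- puck: Bystander: brass sample puck, a 30 mm disc 12 mm tall, standing on the stage's base plate beside the track; origin at its underside
- vial: Bystander: small amber vial, 22 mm across, 42 mm tall, standing on the base plate's corner near the keeper; origin at its underside
- reagent: Bystander: reagent bottle, 66 mm across, 100 mm tall, on the bench; origin at its underside
- beaker: Bystander: small glass beaker, 70 mm across, 85 mm tall, on the bench; origin at its underside
- driver: Bystander: screwdriver, 180 mm long, lying on the bench; origin underneath its middle
- dish: Bystander: clear square open sample tray, 100 x 100 x 20 mm, on the bench; origin at its underside
- objective: Bystander: microscope objective, 32 mm across, 45 mm tall, standing on the base plate's other corner near the keeper; origin at its underside
- bar: The locking bar itself; its origin is on its underside, below bar_mid.
Things that resemble listed ones, but are neither listed nor needed, are in the scene too. What is meant by the bar is not red, and is the larger of those in its own colour.

How it is judged:
By the outcome, as a careful person would: the job done as asked, in the order asked, and still so for the second after the job is handed in, with the robot touching nothing.
It also fails if it takes over 45 s, if anything falls off the work surface, if the arm or the gripper's body presses on something with over 40 N, if the wrist force passes 120 N, or if a joint passes its speed limit or range.

### The arm

A 6-joint arm with a two-finger parallel gripper is mounted at the origin on the work surface. World frame = base frame: x ahead of the robot, y to its left, z up, the work surface at z = 0. Lengths are in m, angles in rad, forces in N, time in s.
With the tool pointing down it reaches from about 0.375 to 0.975 m from the base axis. Payload 3.8 kg.
Tool frame: the origin (TCP) lies midway between the tips of the shut fingers; the grasp point (between the pads) lies 19 mm behind it; z points along the fingers, y is the line along which they close (so a half turn about z gives the same grasp; the last joint's range is limited). The gripper opens to 85 mm and grips with 20 to 120 N. Pads are 22 mm wide; open, the fingers measure 114 mm over their backs; the gripper's body (76 mm by 85 mm) begins 54 mm behind the grasp point. The pads swing forward as they close: fully open they stand 13 mm farther back than shut.
Start: joints at [1.283, 0.264, 1.604, -0, 1.274, -0.037], TCP at [0.168, 0.654, 0.231] pointing down, gripper open.
Joint ranges: [-2.63, 2.63], [-0.94, 2.18], [0.31, 2.57], [-1.31, 4.45], [0, 2.66], [-2.55, 2.55]. Speed limits (rad/s): [2.57, 2.57, 3.14, 3.14, 3.14, 3.14].

### API

Orientations are given as a rotation vector (axis times angle).
In Python, from workcell import bot, imaging gives the robot as it stands.
- The arm moves only by the tool step_arm, never from a script. Its argument "series" is a list of rows, each an object of numbers: "grip": the closure, from -1 (fully open) to 1 (shut); "x", "y", "z": the shift along the tool's x, y, z normalised to -1 to 1, where 1 is 500 mm; "ax", "ay", "az": the turn, a rotation vector about the tool's x, y, z normalised to -1 to 1, where 1 is 30 degrees. A call has 1 to 12 rows; each row is the pose to reach, as a shift and turn from the pose commanded when the call began, along the tool's axes at that moment; what a row does not reach only later rows make up. A row lasts 1/10 s, in which the tool goes at most 50 mm and 8.59 degrees, less where a joint would pass 70% of its speed; a pose out of reach is approached as far as the arm can. A call with a number of a shift or a turn outside -1 to 1 is refused whole. A call with a gripper value outside its range is refused whole. The fingers move at their own pace and stop on an object; "force" is the grip in N (left out, the last holds). Time passes only in rows, so rows that repeat a pose let the fingers close. It gives the time, the measured TCP pose, the force, the opening and the grip force at its end, in the units of the state.
- bot.read_state(): the state, without advancing time (a new reading comes with each control period).
- imaging.read_camera(name): name is "scene" or "top"; returns a dict with "img" (480x640x3 uint8, red, green, blue), "fx", "fy", "cx", "cy" (pixels), "R" (3x3) and "t" (3): a world point X has camera coordinates R X + t. Camera axes: x right, y down, z forward; pixel columns grow to the right and rows downward; lengths in m; the calibration is good to about 2 mm. A picture is of the moment at which its call begins. There is no depth.
- bot.finish_job(): hands the job in; it is judged then, once.
The state is a dict: "time": time; "q": joint angles; "joint_vel": joint speeds; "joint_torque": joint torques, N m; "tool_pos": TCP position; "tcp_rot": TCP orientation; "wrist_force": force on the tool from outside, world axes, zero at the start; "torque": the same for the moment, N m; "width": opening from 0.0 (shut) to 1.0 (fully open); "grip_force": force on a finger pad.
Only numpy, scipy, OpenCV 4.12 (cv2) and the standard library are available. Lean on these libraries where they do the work, as an engineer would, in place of code of your own. Each camera call takes 0.05 s, during which the arm holds its last target. There are 200 camera calls.

## Working session

There is one attempt and no reset: what is moved stays moved. The work goes in short steps, Python scripts to look and compute and a tool call to move; the robot and the scene stay as the last step left them, time stands still between calls to the robot, and variables do not carry over. Pictures are saved under pics/ and viewed, at most 10 in all, crops included, and the job is handed in when it is done.

Besides the shell and the picture viewer there is one more tool, called after "Request:" in YAML: its name, and indented under it one key for each argument. step_arm: Moves the arm, as the interface text tells. Scaled input: -1 to 1 covers 500 mm each way for a shift and 30 degrees each way for a turn. Its arguments: {"type":"object","properties":{"series":{"type":"array","items":{"type":"object","properties":{"grip":{"type":"number"},"x":{"type":"number","minimum":-1,"maximum":1},"y":{"type":"number","minimum":-1,"maximum":1},"z":{"type":"number","minimum":-1,"maximum":1},"ax":{"type":"number","minimum":-1,"maximum":1},"ay":{"type":"number","minimum":-1,"maximum":1},"az":{"type":"number","minimum":-1,"maximum":1}}}},"force":{"type":"number"}},"required":["series"]}

```bash
mkdir -p pics
python3 - <<'E'
from workcell import bot, imaging
import cv2,pickle
s=bot.read_state();print({k:s[k] for k in('time','tool_pos','tcp_rot','width')})
for n in('scene','top'):
    d=imaging.read_camera(n);pickle.dump(d,open(n+'.pkl','wb'));cv2.imwrite(f'pics/{n}0.png',d['img'][:,:,::-1])
    print(n,d['fx'],d['cx'],d['cy'],d['R'],d['t'])
E
```

```text
{'time': 0.0, 'tool_pos': array([0.16730039, 0.65318937, 0.22995471]), 'tcp_rot': array([-0.39288033, -3.11654139,  0.00345117]), 'width': 1.0028279075413904}
scene 581.9042578368515 313.4250579625643 230.05024852870284 [[-0.78343982  0.62146638 -0.00125932]
 [ 0.3832758   0.4815723  -0.78815467]
 [-0.48920518 -0.61795442 -0.61547594]] [ 0.4585772  -0.15861285  1.60791191]
top 490.27499550501835 325.8402454482988 233.68432970308268 [[-0.00771056 -0.99983519 -0.01643623]
 [-0.9956028   0.00921039 -0.09322142]
 [ 0.09335744  0.01564517 -0.99550973]] [0.01793814 0.54510137 0.96774339]
```

View pics/scene0.png

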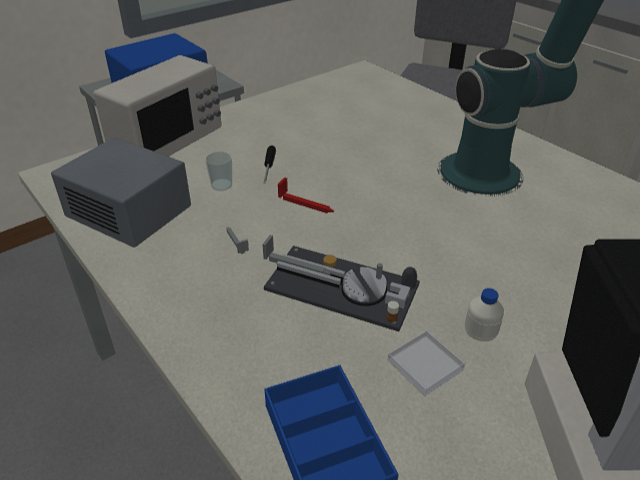

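View pics/top0.png

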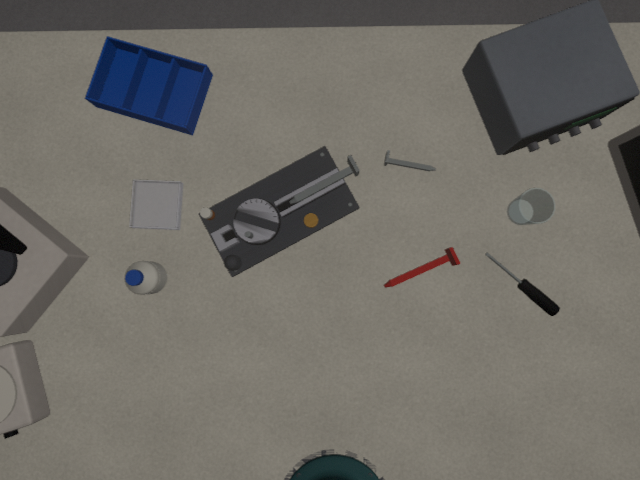

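The top view shows the stage at about (190-360, 145-280), the disc centre near (257,221), the bar's head near (353,165) and the keeper at (222,236). Next I'll enlarge that area.

Run:
```python
import cv2,pickle
im=pickle.load(open('top.pkl','rb'))['img'][140:285,190:370,::-1]
im=cv2.resize(im,None,fx=4.4,fy=4.0,interpolation=cv2.INTER_CUBIC) if 0 else cv2.resize(im,None,fx=4,fy=4,interpolation=cv2.INTER_CUBIC)
cv2.imwrite('pics/c.png',cv2.convertScaleAbs(im,alpha=1.4))
```

```text
(no output)
```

View pics/c.png

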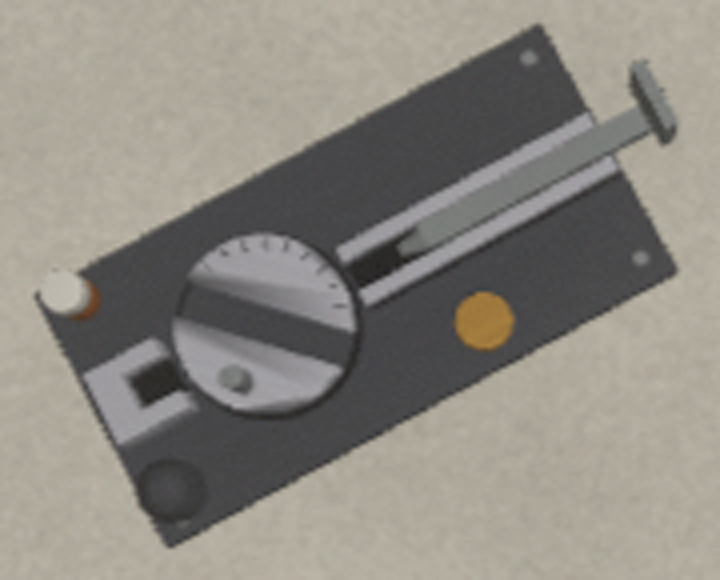

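```bash
cat > h.py <<'E'
import numpy as np,pickle
def ray(d,u,v,z):
    c=-d['R'].T@d['t']; r=d['R'].T@np.array([(u-d['cx'])/d['fx'],(v-d['cy'])/d['fy'],1]); return (c+r*(z-c[2])/r[2])[:2]
class Stage:
    pass
E
python3 - <<'E'
from h import *
from scipy.optimize import least_squares
d=pickle.load(open('top.pkl','rb'))
f=lambda p,z:ray(d,190+(p[0]+.5)/4-.5,140+(p[1]+.5)/4-.5,z)
C=np.array([f(p,.012) for p in [(540,25),(678,268),(170,547),(38,295)]])
M=np.array([(-.2,-.075),(-.2,.075),(.1,.075),(.1,-.075)])
R=lambda a:np.array([[np.cos(a),-np.sin(a)],[np.sin(a),np.cos(a)]])
s=least_squares(lambda p:(M@R(p[2]).T+p[:2]-C).ravel(),[.6,.1,2]);x=s.x
print(x,np.degrees(x[2]),np.abs(s.fun).max())
L=lambda w:R(x[2]).T@(w-x[:2])*1000
print('disc c',L(f((267,325),.036)))
for n,p,z in [('pintop',(234,377),.072),('slotA',(187,298),.036),('slotB',(350,345),.036),('headtop',(650,103),.076),('headL',(640,65),.076),('headR',(668,138),.076),('nose',(403,246),.029),('puck',(484,320),.024),('obj',(170,488),.057),('vial',(68,293),.054)]:
    q=L(f(p,z));print(n,q.round(1),f(p,z).round(4),np.degrees(np.arctan2(q[1],q[0])))
from workcell import bot
from scipy.spatial.transform import Rotation as Q
print(Q.from_rotvec(bot.read_state()['tcp_rot']).as_matrix().round(3))
E
```

```text
[0.5724365  0.15415084 2.06454362] 118.28963616497853 0.002488132876036664
disc c [-0.64239018  1.44258295]
pintop [22.3 22.7] [0.5419 0.1631] 45.43313825569641
slotA [ 28.4 -30.2] [0.5856 0.1934] -46.78642953361528
slotB [-32.5  30.6] [0.5609 0.111 ] 136.78774553148173
headtop [-218.6    2.8] [ 0.6736 -0.0397] 179.26721099745703
headL [-223.5  -16.1] [ 0.6925 -0.035 ] -175.89231073628497
headR [-217.9   22.2] [ 0.6562 -0.0482] 174.19350688404097
nose [-79.8  -2.1] [0.6121 0.0849] -178.4837091154519
puck [-97.8  50.4] [0.5744 0.0441] 152.7428747701506
obj [77.  53.3] [0.4891 0.1967] 34.667557471745454
vial [ 77.1 -57.1] [0.5862 0.2491] -36.552360839451374
[[-0.969  0.248 -0.001]
 [ 0.248  0.969 -0.002]
 [ 0.    -0.002 -1.   ]]
```

Request:
step_arm:
  series:
    - {"x": -0.934, "y": -0.736, "az": 1, "grip": 1}
    - {"x": -0.934, "y": -0.736, "az": 1, "grip": 1}
    - {"x": -0.934, "y": -0.736, "az": 1, "grip": 1}
    - {"x": -0.934, "y": -0.736, "az": 1, "grip": 1}
    - {"x": -0.934, "y": -0.736, "az": 1, "grip": 1}
    - {"x": -0.934, "y": -0.736, "az": 1, "grip": 1}
    - {"x": -0.934, "y": -0.736, "az": 1, "grip": 1}
    - {"x": -0.934, "y": -0.736, "az": 1, "grip": 1}
    - {"x": -0.934, "y": -0.736, "az": 1, "grip": 1}
    - {"x": -0.934, "y": -0.736, "az": 1, "grip": 1}
    - {"x": -0.934, "y": -0.736, "az": 1, "grip": 1}
    - {"x": -0.934, "y": -0.736, "az": 1, "grip": 1}

```text
validation failed for argument at $.se...
```

Request:
step_arm:
  series:
    - {"az": 0.577}
    - {"az": 0.577}
    - {"az": 0.577}
    - {"az": 0.577}

```text
validation failed for argument at $.se...
```

```bash
cat >> h.py <<'E'
A=np.radians(118.3);O=np.array([.5724,.1541]);Rs=np.array([[np.cos(A),-np.sin(A)],[np.sin(A),np.cos(A)]])
def where(goal=None):
    from workcell import bot
    from scipy.spatial.transform import Rotation as Q
    s=bot.read_state();m=Q.from_rotvec(s['tcp_rot']).as_matrix();p=s['tool_pos']
    print('t',s['time'],'stage mm',(Rs.T@(p[:2]-O)*1000).round(1),'z',p[2].round(4),'yaw',np.degrees(np.arctan2(m[1,0],m[0,0])).round(2),'F',(s['wrist_force']).round(1),'w',round(s['width'],2))
    if goal is not None:
        w=np.r_[O+Rs@(np.array(goal[:2])/1000),goal[2]/1000]; print('row',(m.T@(w-p)/.5).round(3))
E
python3 -c "
from h import *
where((46,26,46))"
```

```text
t 0.1 stage mm [631.5 120. ] z 0.2301 yaw 165.63 F [ 0.2 -0.2  0.6] w 1.0
row [-0.932 -0.733  0.37 ]
```

Request:
step_arm:
  series:
    - {"x": -0.932, "y": -0.733, "z": 0, "ax": 0, "ay": 0, "az": 1, "grip": 1}
    - {"x": -0.932, "y": -0.733, "z": 0, "ax": 0, "ay": 0, "az": 1, "grip": 1}
    - {"x": -0.932, "y": -0.733, "z": 0, "ax": 0, "ay": 0, "az": 1, "grip": 1}
    - {"x": -0.932, "y": -0.733, "z": 0, "ax": 0, "ay": 0, "az": 1, "grip": 1}
    - {"x": -0.932, "y": -0.733, "z": 0, "ax": 0, "ay": 0, "az": 1, "grip": 1}
    - {"x": -0.932, "y": -0.733, "z": 0, "ax": 0, "ay": 0, "az": 1, "grip": 1}
    - {"x": -0.932, "y": -0.733, "z": 0, "ax": 0, "ay": 0, "az": 1, "grip": 1}
    - {"x": -0.932, "y": -0.733, "z": 0, "ax": 0, "ay": 0, "az": 1, "grip": 1}
    - {"x": -0.932, "y": -0.733, "z": 0, "ax": 0, "ay": 0, "az": 1, "grip": 1}
    - {"x": -0.932, "y": -0.733, "z": 0, "ax": 0, "ay": 0, "az": 1, "grip": 1}
    - {"x": -0.932, "y": -0.733, "z": 0, "ax": 0, "ay": 0, "az": 1, "grip": 1}
    - {"x": -0.932, "y": -0.733, "z": 0, "ax": 0, "ay": 0, "az": 1, "grip": 1}

```text
time: 1.3
tool_pos: [0.5288, 0.1808, 0.2309]
tcp_rot: [-1.187, -2.908, 0.001]
wrist_force: [1.0, 0.3, 0.0]
width: -0.004
grip_force: 0.0
```

Request:
step_arm:
  series:
    - {"x": 0, "y": 0, "z": 0, "ax": 0, "ay": 0, "az": 0.577, "grip": 1}
    - {"x": 0, "y": 0, "z": 0, "ax": 0, "ay": 0, "az": 0.577, "grip": 1}
    - {"x": 0, "y": 0, "z": 0, "ax": 0, "ay": 0, "az": 0.577, "grip": 1}
    - {"x": 0, "y": 0, "z": 0, "ax": 0, "ay": 0, "az": 0.577, "grip": 1}

```text
time: 1.7
tool_pos: [0.5277, 0.1831, 0.2308]
tcp_rot: [-1.605, -2.7, 0.001]
wrist_force: [-0.9, -0.1, 0.4]
width: -0.002
grip_force: 0.0
```

```bash
python3 -c "
from h import *
where((46,26,46))"
```

```text
t 1.7 stage mm [46.8 25.6] z 0.2308 yaw 118.52 F [-0.9 -0.1  0.4] w -0.0
row [-0.002 -0.     0.37 ]
```

Request:
step_arm:
  series:
    - {"x": 0, "y": 0, "z": 0.1, "ax": 0, "ay": 0, "az": 0, "grip": 1}
    - {"x": 0, "y": 0, "z": 0.18, "ax": 0, "ay": 0, "az": 0, "grip": 1}
    - {"x": 0, "y": 0, "z": 0.25, "ax": 0, "ay": 0, "az": 0, "grip": 1}
    - {"x": 0, "y": 0, "z": 0.3, "ax": 0, "ay": 0, "az": 0, "grip": 1}
    - {"x": 0, "y": 0, "z": 0.34, "ax": 0, "ay": 0, "az": 0, "grip": 1}
    - {"x": 0, "y": 0, "z": 0.37, "ax": 0, "ay": 0, "az": 0, "grip": 1}
    - {"x": 0, "y": 0, "z": 0.37, "ax": 0, "ay": 0, "az": 0, "grip": 1}

```text
time: 2.4
tool_pos: [0.5258, 0.1829, 0.0439]
tcp_rot: [-1.606, -2.696, 0.006]
wrist_force: [-0.3, 0.6, -0.2]
width: 0.001
grip_force: 0.0
```

Run:
```python
from h import *
import cv2
from workcell import imaging
where((17,27,46))
d=imaging.read_camera('scene')['img'][220:340,250:430,::-1]
cv2.imwrite('pics/s1.png',cv2.resize(cv2.convertScaleAbs(d,alpha=1.4),None,fx=4,fy=4,interpolation=2))
```

```text
t 2.4 stage mm [47.5 27.4] z 0.0439 yaw 118.45 F [-0.3  0.6 -0.2] w 0.0
row [-0.061  0.001 -0.004]
```

View pics/s1.png

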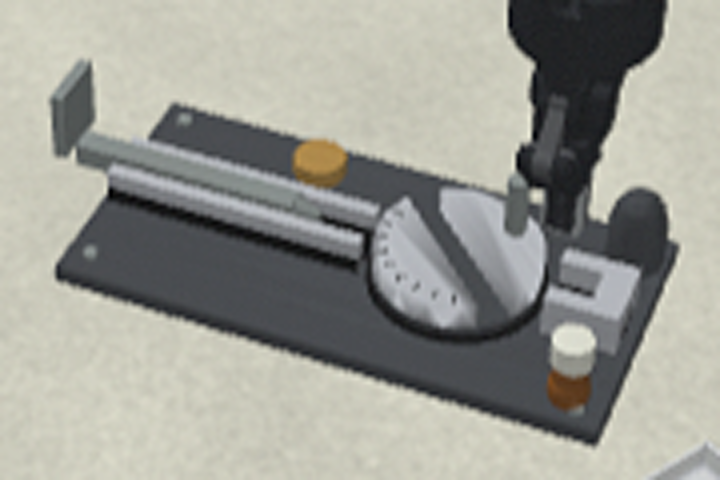

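The fingertips (563,225) sit between the pin (517,205) and the objective (640,230), clear of both. Now I'll push the pin.

Request:
step_arm:
  series:
    - {"x": -0.01, "y": 0, "z": -0.004, "ax": 0, "ay": 0, "az": 0, "grip": 1}
    - {"x": -0.018, "y": 0, "z": -0.004, "ax": 0, "ay": 0, "az": 0, "grip": 1}
    - {"x": -0.025, "y": 0, "z": -0.004, "ax": 0, "ay": 0, "az": 0, "grip": 1}
    - {"x": -0.032, "y": 0, "z": -0.004, "ax": 0, "ay": 0, "az": 0, "grip": 1}
    - {"x": -0.039, "y": 0, "z": -0.004, "ax": 0, "ay": 0, "az": 0, "grip": 1}
    - {"x": -0.046, "y": 0, "z": -0.004, "ax": 0, "ay": 0, "az": 0, "grip": 1}
    - {"x": -0.052, "y": 0, "z": -0.004, "ax": 0, "ay": 0, "az": 0, "grip": 1}
    - {"x": -0.056, "y": 0, "z": -0.004, "ax": 0, "ay": 0, "az": 0, "grip": 1}
    - {"x": -0.056, "y": 0, "z": -0.004, "ax": 0, "ay": 0, "az": 0, "grip": 1}

```text
time: 3.35
tool_pos: [0.5402, 0.1587, 0.049]
tcp_rot: [-1.61, -2.695, 0.001]
wrist_force: [-4.3, 2.6, -0.1]
width: -0.002
grip_force: 2.0
```

```bash
cat > look.py <<'E'
from h import *
import cv2,sys
from workcell import imaging
where((17,27,46))
d=imaging.read_camera('scene')['img'][220:340,250:430,::-1]
t=imaging.read_camera('top')['img'][140:285,190:370,::-1]
a=cv2.resize(d,(720,480),interpolation=2)[:,:400] if 0 else cv2.resize(d,(450,300),interpolation=2)
b=cv2.resize(t[40:120,30:130],(375,300),interpolation=2)
im=np.vstack([cv2.resize(a,(400,267)),cv2.resize(b,(400,320))])
b=cv2.resize(t[50:115,30:120],(470,340),interpolation=2)
cv2.imwrite(sys.argv[1],cv2.convertScaleAbs(np.hstack([cv2.resize(d[:,60:150],(330,440),interpolation=2),cv2.resize(t[40:120,25:110],(467,440),interpolation=2)]),alpha=1.4))
E
python3 look.py pics/s2.png
```

```text
t 3.35 stage mm [19.3 26.2] z 0.049 yaw 118.29 F [-4.3  2.6 -0.1] w -0.0
row [-0.005 -0.002  0.006]
```

View pics/s2.png

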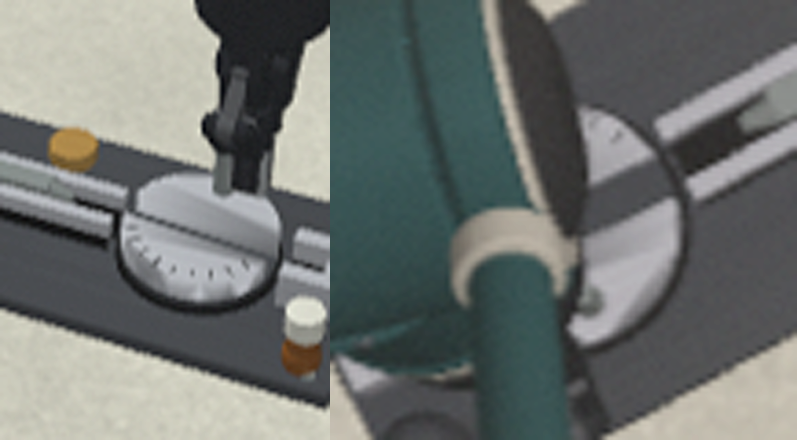

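Pin pushed. From the top view the slot (590,205)–(680,165) is close to the track's direction. I'll enlarge the scene view to get its angle.

Run:
```python
from h import *
import cv2
from workcell import imaging
d=imaging.read_camera('scene');pickle.dump(d,open('scene2.pkl','wb'))
c=d['img'][255:315,310:410,::-1]
cv2.imwrite('pics/s3.png',cv2.convertScaleAbs(cv2.resize(c,None,fx=8,fy=8,interpolation=2),alpha=1.4))
# predicted lines of slot edges at joint pi, full-pixel -> crop px
for y in(-.01,.01):
  for x in(-.044,.044):
    w=np.r_[O+Rs@np.array([x,y]),.036];p=d['R']@w+d['t'];print(x,y,(d['fx']*p[0]/p[2]+d['cx']-310)*8,(d['fy']*p[1]/p[2]+d['cy']-255)*8)
```

```text
-0.044 -0.01 262.6034118743296 189.06516537603238
0.044 -0.01 584.3916022859548 281.488300228365
-0.044 0.01 289.7154863203432 141.72238532099482
0.044 0.01 608.2538952056916 231.95427673678478
```

View pics/s3.png

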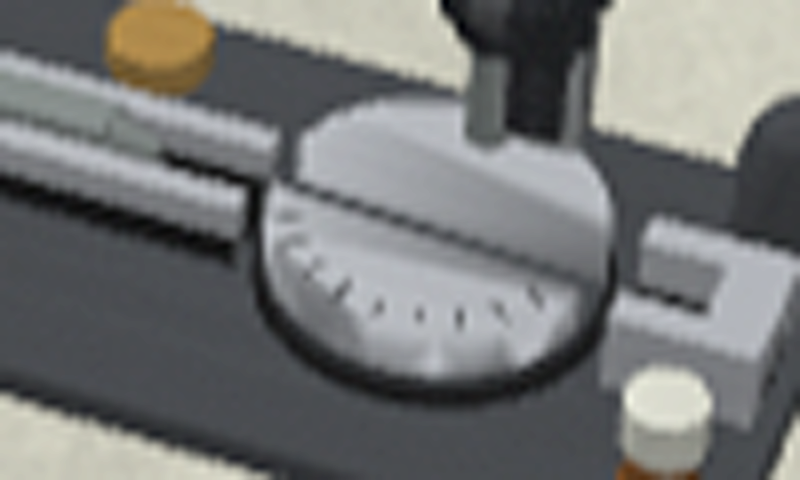

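Run:
```python
from h import *
d=pickle.load(open('scene2.pkl','rb'))
f=lambda u,v,z:Rs.T@(ray(d,310+(u+.5)/8-.5,255+(v+.5)/8-.5,z)-O)*1000
for n,a,b,z in[('slot',(285,182),(580,280),.036),('track',(0,118),(248,185),.032),('track2',(0,52),(275,130),.032)]:
    p,q=f(*a,z),f(*b,z);v=q-p;print(n,p.round(1),q.round(1),np.degrees(np.arctan2(v[1],v[0])).round(1))
p=f(487,140,.04);print('pin',p)
```

```text
slot [-40.9  -4.3] [41.6 -9. ] -3.3
track [-121.4   -6.6] [-50.9  -5.1] 1.2
track2 [-132.2   18. ] [-52.   17.9] -0.1
pin [ 3.66150054 27.84649048]
```

Request:
step_arm:
  series:
    - {"x": -0.0025, "y": 0, "z": 0, "ax": 0, "ay": 0, "az": 0, "grip": 1}
    - {"x": -0.005, "y": 0, "z": 0, "ax": 0, "ay": 0, "az": 0, "grip": 1}
    - {"x": -0.005, "y": 0, "z": 0, "ax": 0, "ay": 0, "az": 0, "grip": 1}
    - {"x": -0.005, "y": 0, "z": 0, "ax": 0, "ay": 0, "az": 0, "grip": 1}
    - {"x": 0.02, "y": 0, "z": 0, "ax": 0, "ay": 0, "az": 0, "grip": 1}
    - {"x": 0.03, "y": 0, "z": 0, "ax": 0, "ay": 0, "az": 0, "grip": 1}
    - {"x": 0.03, "y": 0, "z": -0.08, "ax": 0, "ay": 0, "az": 0, "grip": 1}
    - {"x": 0.03, "y": 0, "z": -0.16, "ax": 0, "ay": 0, "az": 0, "grip": 1}
    - {"x": 0.03, "y": 0, "z": -0.2, "ax": 0, "ay": 0, "az": 0, "grip": 1}

```text
time: 4.4
tool_pos: [0.5368, 0.1728, 0.153]
tcp_rot: [1.607, 2.693, 0.008]
wrist_force: [0.2, 0.2, 0.5]
width: 0.001
grip_force: 0.0
```

```bash
python3 -c "
from h import *
where((-270,1,150))"
```

```text
t 4.4 stage mm [33.4 22.5] z 0.153 yaw 118.37 F [0.2 0.2 0.5] w 0.0
row [-0.607  0.042  0.007]
```

Request:
step_arm:
  series:
    - {"x": -0.607, "y": 0.042, "z": 0, "ax": 0, "ay": 0, "az": 0, "grip": 1}
    - {"x": -0.607, "y": 0.042, "z": 0, "ax": 0, "ay": 0, "az": 0, "grip": 1}
    - {"x": -0.607, "y": 0.042, "z": 0, "ax": 0, "ay": 0, "az": 0, "grip": 1}
    - {"x": -0.607, "y": 0.042, "z": 0, "ax": 0, "ay": 0, "az": 0, "grip": 1}
    - {"x": -0.607, "y": 0.042, "z": 0, "ax": 0, "ay": 0, "az": 0, "grip": 1}
    - {"x": -0.607, "y": 0.042, "z": 0, "ax": 0, "ay": 0, "az": 0, "grip": 1}
    - {"x": -0.607, "y": 0.042, "z": 0, "ax": 0, "ay": 0, "az": 0, "grip": 1}
    - {"x": -0.607, "y": 0.042, "z": 0, "ax": 0, "ay": 0, "az": 0, "grip": 1}

```text
time: 5.2
tool_pos: [0.6975, -0.0868, 0.1485]
tcp_rot: [1.613, 2.695, 0.001]
wrist_force: [0.2, -0.0, -0.8]
width: 0.002
grip_force: 0.0
```

Run:
```python
from h import *
import cv2
from workcell import imaging
where((-262,1,50))
d=imaging.read_camera('top');pickle.dump(d,open('top2.pkl','wb'))
c=d['img'][150:270,210:370,::-1]
cv2.imwrite('pics/t3.png',cv2.convertScaleAbs(cv2.resize(c,None,fx=5,fy=5,interpolation=2),alpha=1.4))
```

```text
t 5.2 stage mm [-271.4    4.1] z 0.1485 yaw 118.2 F [ 0.2 -0.  -0.8] w 0.0
row [0.019 0.006 0.197]
```

View pics/t3.png

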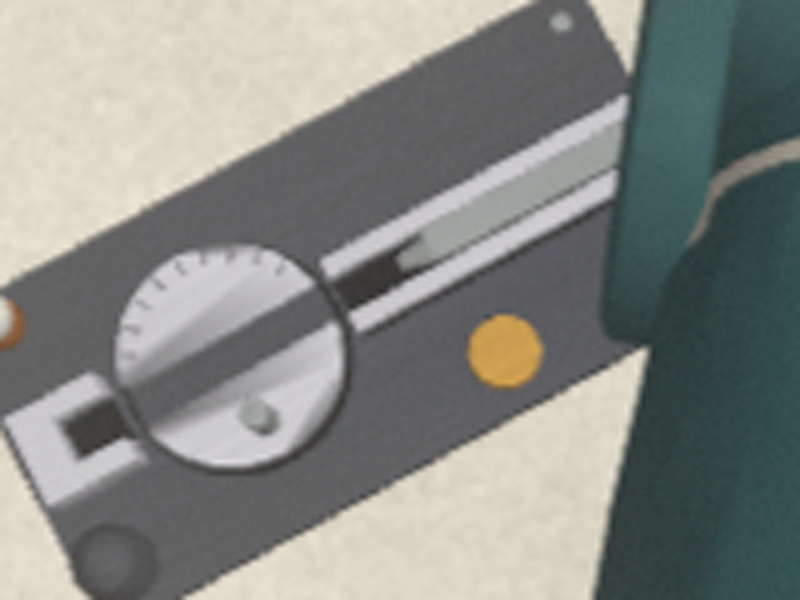

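The slot (148,418)–(342,322) is within about 1° of the track, and the puck and vial haven't moved. Next, lower behind the head plate and push.

Request:
step_arm:
  series:
    - {"x": 0, "y": 0.004, "z": 0.1, "ax": 0, "ay": 0, "az": 0, "grip": 1}
    - {"x": 0, "y": 0.004, "z": 0.17, "ax": 0, "ay": 0, "az": 0, "grip": 1}
    - {"x": 0, "y": 0.004, "z": 0.21, "ax": 0, "ay": 0, "az": 0, "grip": 1}
    - {"x": 0, "y": 0.004, "z": 0.21, "ax": 0, "ay": 0, "az": 0, "grip": 1}
    - {"x": 0.02, "y": 0.004, "z": 0.21, "ax": 0, "ay": 0, "az": 0, "grip": 1}
    - {"x": 0.04, "y": 0.004, "z": 0.21, "ax": 0, "ay": 0, "az": 0, "grip": 1}
    - {"x": 0.05, "y": 0.004, "z": 0.21, "ax": 0, "ay": 0, "az": 0, "grip": 1}
    - {"x": 0.06, "y": 0.004, "z": 0.21, "ax": 0, "ay": 0, "az": 0, "grip": 1}
    - {"x": 0.07, "y": 0.004, "z": 0.21, "ax": 0, "ay": 0, "az": 0, "grip": 1}
    - {"x": 0.08, "y": 0.004, "z": 0.21, "ax": 0, "ay": 0, "az": 0, "grip": 1}

```text
time: 6.25
tool_pos: [0.6804, -0.0495, 0.0445]
tcp_rot: [1.609, 2.695, 0.001]
wrist_force: [0.9, -1.4, 1.6]
width: 0.0
grip_force: 1.1
```

```bash
python3 -c "
from h import *
where((-92,2,44))"
```

```text
t 6.25 stage mm [-230.5    1.5] z 0.0445 yaw 118.32 F [ 0.9 -1.4  1.6] w 0.0
row [ 0.277 -0.001  0.001]
```

Request:
step_arm:
  series:
    - {"x": 0.02, "y": 0, "z": 0, "ax": 0, "ay": 0, "az": 0, "grip": 1}
    - {"x": 0.035, "y": 0, "z": 0, "ax": 0, "ay": 0, "az": 0, "grip": 1}
    - {"x": 0.05, "y": 0, "z": 0, "ax": 0, "ay": 0, "az": 0, "grip": 1}
    - {"x": 0.065, "y": 0, "z": 0, "ax": 0, "ay": 0, "az": 0, "grip": 1}
    - {"x": 0.08, "y": 0, "z": 0, "ax": 0, "ay": 0, "az": 0, "grip": 1}
    - {"x": 0.095, "y": 0, "z": 0, "ax": 0, "ay": 0, "az": 0, "grip": 1}
    - {"x": 0.11, "y": 0, "z": 0, "ax": 0, "ay": 0, "az": 0, "grip": 1}
    - {"x": 0.12, "y": 0, "z": 0, "ax": 0, "ay": 0, "az": 0, "grip": 1}

```text
time: 7.05
tool_pos: [0.6504, 0.0043, 0.0431]
tcp_rot: [-1.61, -2.697, 0.0]
wrist_force: [1.6, -0.7, 1.6]
width: -0.003
grip_force: 0.9
```

Request:
step_arm:
  series:
    - {"x": 0.015, "y": 0, "z": 0, "ax": 0, "ay": 0, "az": 0, "grip": 1}
    - {"x": 0.03, "y": 0, "z": 0, "ax": 0, "ay": 0, "az": 0, "grip": 1}
    - {"x": 0.045, "y": 0, "z": 0, "ax": 0, "ay": 0, "az": 0, "grip": 1}
    - {"x": 0.06, "y": 0, "z": 0, "ax": 0, "ay": 0, "az": 0, "grip": 1}
    - {"x": 0.075, "y": 0, "z": 0, "ax": 0, "ay": 0, "az": 0, "grip": 1}
    - {"x": 0.09, "y": 0, "z": 0, "ax": 0, "ay": 0, "az": 0, "grip": 1}
    - {"x": 0.105, "y": 0, "z": 0, "ax": 0, "ay": 0, "az": 0, "grip": 1}
    - {"x": 0.115, "y": 0, "z": 0, "ax": 0, "ay": 0, "az": 0, "grip": 1}
    - {"x": 0.125, "y": 0, "z": 0, "ax": 0, "ay": 0, "az": 0, "grip": 1}

```text
time: 7.95
tool_pos: [0.6213, 0.0589, 0.0435]
tcp_rot: [1.61, 2.697, 0.0]
wrist_force: [1.3, -1.3, 2.2]
width: 0.001
grip_force: 1.2
```

```bash
python3 -c "
from h import *
where((-86,2,44))"
```

```text
t 7.95 stage mm [-107.    2.] z 0.0435 yaw 118.33 F [ 1.3 -1.3  2.2] w 0.0
row [ 0.042  0.    -0.001]
```

Moving smoothly. Now slow steps until the stop is felt.

Request:
step_arm:
  series:
    - {"x": 0.01, "y": 0, "z": 0, "ax": 0, "ay": 0, "az": 0, "grip": 1}
    - {"x": 0.016, "y": 0, "z": 0, "ax": 0, "ay": 0, "az": 0, "grip": 1}
    - {"x": 0.022, "y": 0, "z": 0, "ax": 0, "ay": 0, "az": 0, "grip": 1}
    - {"x": 0.028, "y": 0, "z": 0, "ax": 0, "ay": 0, "az": 0, "grip": 1}
    - {"x": 0.032, "y": 0, "z": 0, "ax": 0, "ay": 0, "az": 0, "grip": 1}

```text
time: 8.45
tool_pos: [0.6135, 0.0728, 0.0432]
tcp_rot: [-1.61, -2.697, 0.0]
wrist_force: [0.3, -2.2, 0.8]
width: -0.002
grip_force: 0.9
```

Request:
step_arm:
  series:
    - {"x": 0.002, "y": 0, "z": 0, "ax": 0, "ay": 0, "az": 0, "grip": 1}
    - {"x": 0.004, "y": 0, "z": 0, "ax": 0, "ay": 0, "az": 0, "grip": 1}
    - {"x": 0.004, "y": 0, "z": 0, "ax": 0, "ay": 0, "az": 0, "grip": 1}

```text
time: 8.75
tool_pos: [0.6126, 0.0745, 0.0432]
tcp_rot: [-1.61, -2.697, 0.0]
wrist_force: [0.5, -1.2, 0.7]
width: -0.003
grip_force: 0.5
```

Request:
step_arm:
  series:
    - {"x": 0.002, "y": 0, "z": 0, "ax": 0, "ay": 0, "az": 0, "grip": 1}
    - {"x": 0.004, "y": 0, "z": 0, "ax": 0, "ay": 0, "az": 0, "grip": 1}
    - {"x": 0.004, "y": 0, "z": 0, "ax": 0, "ay": 0, "az": 0, "grip": 1}

```text
time: 9.05
tool_pos: [0.6116, 0.0763, 0.0432]
tcp_rot: [-1.61, -2.697, 0.0]
wrist_force: [-0.4, -1.4, -0.3]
width: -0.001
grip_force: 0.5
```

Request:
step_arm:
  series:
    - {"x": 0.002, "y": 0, "z": 0, "ax": 0, "ay": 0, "az": 0, "grip": 1}
    - {"x": 0.003, "y": 0, "z": 0, "ax": 0, "ay": 0, "az": 0, "grip": 1}
    - {"x": 0.003, "y": 0, "z": 0, "ax": 0, "ay": 0, "az": 0, "grip": 1}

```text
time: 9.35
tool_pos: [0.6109, 0.0776, 0.0432]
tcp_rot: [-1.61, -2.697, 0.0]
wrist_force: [0.1, -0.6, 0.1]
width: 0.003
grip_force: 0.5
```

```bash
python3 -c "
from h import *
where((-86,2,44))"
```

```text
t 9.35 stage mm [-85.7   2.4] z 0.0432 yaw 118.32 F [ 0.1 -0.6  0.1] w 0.0
row [-0.001  0.001 -0.002]
```

Request:
step_arm:
  series:
    - {"x": 0.002, "y": 0, "z": 0, "ax": 0, "ay": 0, "az": 0, "grip": 1}
    - {"x": 0.004, "y": 0, "z": 0, "ax": 0, "ay": 0, "az": 0, "grip": 1}

```text
time: 9.55
tool_pos: [0.6109, 0.0783, 0.0435]
tcp_rot: [1.608, 2.696, -0.001]
wrist_force: [3.6, -5.8, 0.0]
width: -0.003
grip_force: 3.8
```

Request:
step_arm:
  series:
    - {"x": 0.002, "y": 0, "z": 0, "ax": 0, "ay": 0, "az": 0, "grip": 1}
    - {"x": 0.002, "y": 0, "z": 0, "ax": 0, "ay": 0, "az": 0, "grip": 1}

```text
time: 9.75
tool_pos: [0.6113, 0.0786, 0.0439]
tcp_rot: [1.607, 2.695, -0.001]
wrist_force: [3.8, -7.0, -0.5]
width: 0.005
grip_force: 4.0
```

Run:
```python
from h import *
import cv2
from workcell import imaging
where()
d=imaging.read_camera('scene');pickle.dump(d,open('scene3.pkl','wb'))
c=d['img'][240:325,300:425,::-1]
cv2.imwrite('pics/s4.png',cv2.convertScaleAbs(cv2.resize(c,None,fx=6,fy=6,interpolation=2),alpha=1.4))
```

```text
t 9.75 stage mm [-84.9   1.6] z 0.0439 yaw 118.36 F [ 3.8 -7.  -0.5] w 0.0
```

View pics/s4.png

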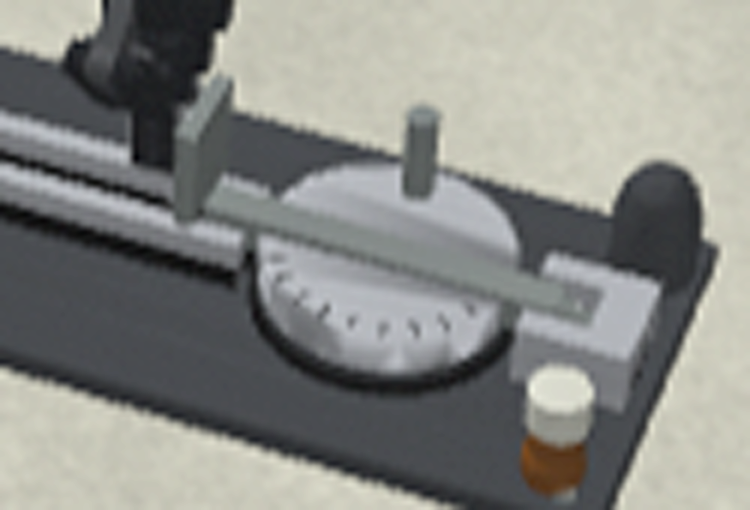

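The bar runs through the slot into the keeper, with its nose at (595,305) against the stop, and the force rose to 8 N where I expected the stop. One firmer nudge to confirm it, then I'll back off.

Request:
step_arm:
  series:
    - {"x": 0.003, "y": 0, "z": 0, "ax": 0, "ay": 0, "az": 0, "grip": 1}
    - {"x": 0.003, "y": 0, "z": 0, "ax": 0, "ay": 0, "az": 0, "grip": 1}

```text
time: 10.0
tool_pos: [0.6117, 0.079, 0.0445]
tcp_rot: [1.606, 2.693, -0.001]
wrist_force: [5.0, -10.3, 0.6]
width: -0.001
grip_force: 5.7
```

Request:
step_arm:
  series:
    - {"x": -0.01, "y": 0, "z": 0, "ax": 0, "ay": 0, "az": 0, "grip": 1}
    - {"x": -0.05, "y": 0, "z": 0, "ax": 0, "ay": 0, "az": 0, "grip": 1}
    - {"x": -0.08, "y": 0, "z": 0, "ax": 0, "ay": 0, "az": 0, "grip": 1}
    - {"x": -0.1, "y": 0, "z": -0.08, "ax": 0, "ay": 0, "az": 0, "grip": 1}
    - {"x": -0.3, "y": 0, "z": -0.2, "ax": 0, "ay": 0, "az": 0, "grip": 1}
    - {"x": -0.4, "y": 0, "z": -0.3, "ax": 0, "ay": 0, "az": 0, "grip": 1}
    - {"x": -0.4, "y": 0, "z": -0.3, "ax": 0, "ay": 0, "az": 0, "grip": 1}
    - {"x": -0.4, "y": 0, "z": -0.3, "ax": 0, "ay": 0, "az": 0, "grip": 1}
    - {"x": -0.4, "y": 0, "z": -0.3, "ax": 0, "ay": 0, "az": 0, "grip": 1}

```text
time: 10.9
tool_pos: [0.7082, -0.1, 0.1986]
tcp_rot: [1.611, 2.686, 0.004]
wrist_force: [0.2, -0.1, 1.2]
width: -0.003
grip_force: 0.0
```

Run:
```python
from h import *
import cv2
from workcell import imaging
where()
d=imaging.read_camera('top')
c=d['img'][145:285,190:370,::-1]
cv2.imwrite('pics/t4.png',cv2.convertScaleAbs(cv2.resize(c,None,fx=4,fy=4,interpolation=2),alpha=1.4))
```

```text
t 10.9 stage mm [-288.1    0.9] z 0.1986 yaw 118.08 F [ 0.2 -0.1  1.2] w -0.0
```

View pics/t4.png

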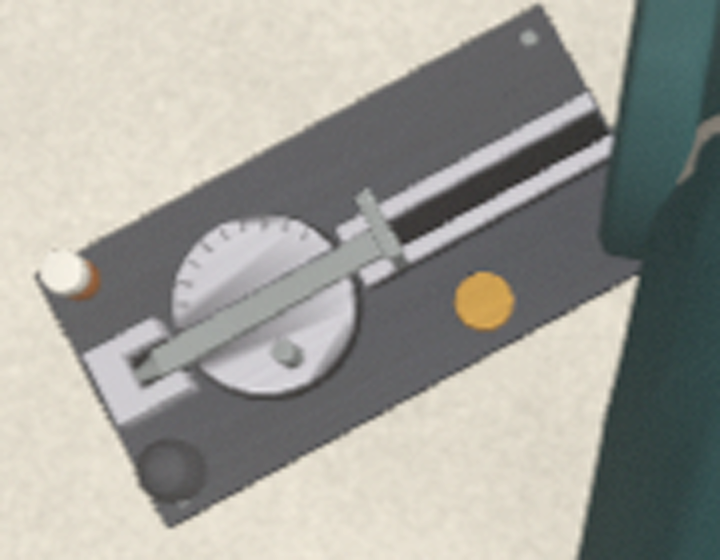

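The bar lies through the slot with its nose (135,370) at the pocket's end wall. The puck, vial and objective are where they were, and the arm is clear.

```bash
python3 -c "
from workcell import bot
print(bot.finish_job())"
```

```text
the job is handed in; nothing more can be done
None
```

I turned the disc to line up at pi, pushed the bar through the slot until it stopped at the keeper's end stop, and handed the job in at about 11 s with the arm clear; the puck, vial and objective had not moved, and no verdict came back.

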